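# Third hand: hold a batten against the sprung fence of an assembly jig

## Task

Take the offcut that was left on the assembly jig and put it in the scrap box, then lay the longest of the three battens along the centre line of the jig's bed and push it end-on, flat down on the bed and square, against the middle of the sprung fence until the fence's pointers stand between their pairs of pins. Finish while still gripping the batten and pressing it there steadily, so that I can screw it: do not let go, and never shove the fence to the end of its travel. Leave everything else on the bench where it is.

Things in the scene. Friction and masses are not known exactly. Their poses are not given: they have to be found in the camera images.
- jig: Jig fixed on the bench, turned up to 0.3 rad: plywood bed 360 x 140 x 12 mm with a dark line scribed along its middle. Origin: centre of the bed's underside, on the bench. x: along the bed, the pushing direction, away from the robot towards the fence; y across; z up. At the far end (x 152 to 178 mm) a wooden spring block 130 mm wide, its top 62 mm over the bench.
- fence (a joint): Sprung fence across the jig's bed: upright wooden plate 88 mm wide, 20 mm thick, top 64 mm over the bench, sliding along the jig's x. Value in m: 0 at rest, its face 60 mm from the jig's origin; grows as it is pushed away; travel ends at 0.045 (over 0.042 counts as the end). Springs back by itself: 2.4 N plus 0.4 N per mm. Pointers midway between the pins at 0.024: 12 N.
- fence_face (a point): Middle of the fence's face that the batten is pushed against, 28 mm above the bench (16 mm above the bed); moves with the fence.
- pointer (a point): Tip of the fence's left pointer, a small dark bar 4 mm wide out of the plate's side, its mirror twin on the right; moves with the fence. Outside each tip two steel pins 4 mm thick, 22 mm tall stand on the bed, 20 mm apart, at 14 and 34 mm of travel: the pointer stands between them from 0.016 to 0.032 of fence.
- long_batten: The longest of three plain square wooden battens, 180 x 32 x 32 mm, 90 to 180 g, lying along its x. Origin: centre of its underside. The three lie side by side, in any order, about 95 mm apart, on a fixed 6 mm plywood board at the robot's right; either end may go to the fence.
- long_batten_center (a point): Centre of the longest batten, 16 mm above its underside.
- middle_batten: The middle batten, 135 x 32 x 32 mm, same wood and origin; to be left alone.
- short_batten: The shortest batten, 95 x 32 x 32 mm, same wood and origin; to be left alone.
- offcut: Wooden offcut 60 x 40 x 32 mm (along its x, y, z), a little darker, 45 to 85 g, lying loose on the jig's bed before the fence, in the batten's way. Origin: centre of its underside.
- offcut_center (a point): Centre of the offcut.
- scrap_box: Scrap box at the robot's left: open grey plastic box 170 x 170 mm, 60 mm high, walls and floor 5 mm, fixed to the bench. Origin: centre of its underside.
- hammer: Hammer 260 mm long, lying along y between the robot and the battens; leave alone. Origin: underside, about mid-length.
- screwdriver: Screwdriver, 200 mm long, lying near the robot, left of the jig; leave alone. Origin: underside, about mid-length.
- tape: Roll of paper tape lying flat beyond the scrap box, 90 mm across, 22 mm high; leave alone. Origin: centre of its underside.
- jar: Closed amber glass jar, 66 mm across, 90 mm high, beyond the battens; leave alone. Origin: centre of its underside.
Not all that is in view belongs to the job. What is shaped like the offcut but red is not meant.

How it is judged:
By the outcome, as a careful person would: the job done as asked, in the order asked, and still so for the second after the job is handed in, while the arm keeps its last pose, push and grip.
It also fails if it takes over 54 s, if anything falls off the work surface, if the arm or the gripper's body presses on something with over 40 N, if the wrist force passes 120 N, or if a joint passes its speed limit or range.

## Robot

A 7-joint arm with a two-finger parallel gripper is mounted at the origin on the work surface. World frame = base frame: x ahead of the robot, y to its left, z up, the work surface at z = 0. Lengths are in mm, angles in rad, forces in N, time in s.
With the tool pointing down it reaches from about 400 to 875 mm from the base axis. Payload 4.4 kg.
Tool frame: the origin (TCP) lies at the very end of the fingers, on their centre line; the grasp point (between the pads) lies 19 mm behind it; z points along the fingers, y is the line along which they close (so a half turn about z gives the same grasp; the last joint's range is limited). The gripper opens to 85 mm and grips with 20 to 120 N. Pads are 22 mm wide; open, the fingers measure 114 mm over their backs; the gripper's body (76 mm by 85 mm) begins 54 mm behind the grasp point. The pads swing forward as they close: fully open they stand 13 mm farther back than shut.
Start: joints at [1.162, 0.628, 0.038, 1.517, -0.027, 0.996, -0.02], TCP at [218.509, -612.186, 231.313] pointing down, gripper open.
Joint ranges: [-3.06, 3.06], [-0.37, 2.12], [-1.25, 1.32], [0.18, 2.47], [-1.1, 4.24], [0.23, 1.98], [-2.94, 2.94]. Speed limits (rad/s): [2.57, 2.57, 3.14, 3.14, 3.14, 3.14, 3.14].

## Interface

Orientations are given as [roll, pitch, yaw] about the fixed x, y, z axes, in that order (R = Rz(yaw) Ry(pitch) Rx(roll)).
In Python, from cell import status, get_image, ctrl, models gives the robot as it stands.
- The arm moves only by the shell command python3 -m handwheel 'ROWS' [OPENING]. ROWS is JSON, a list of rows, each an object with "delta_pos": the shift along the world's x, y, z in cm, a list of three; "yaw": the turn about the world's z in rad. A call has 1 to 10 rows; each row shifts and turns the commanded pose from where the row before left it; what a row does not reach is not made up. A row lasts 1/12 s, in which the tool goes at most 41.7 mm and 7.16 degrees, less where a joint would pass 70% of its speed; a pose out of reach is approached as far as the arm can. A call is refused whole if a number of a shift passes 4.17 or a number of a turn 0.125, either way. A call with a gripper value outside its range is refused whole. OPENING is the opening, from -1 (shut) to 1 (fully open), set as the call begins (- or left out, the last holds). The fingers move at their own pace and stop on an object; the grip force is fixed at half the most. Time passes only in rows, so rows that do not move let the fingers close. It gives the time, the measured TCP pose, the force, the opening and the grip force at its end, in the units of the state.
- status.read_state(): the state, without advancing time (a new reading comes with each control period).
- get_image(name): name is "scene" or "top" or "wrist"; returns a dict with "color" (384x512x3 uint8, red, green, blue), "z_map" (384x512 float32, mm along the optical axis (not along the pixel's ray), 0 where there is no reading), "fx", "fy", "cx", "cy" (pixels), "position" and "rotation" of the camera in the world; the wrist camera has in their place "hand_eye" (4x4, takes a point from camera to tool coordinates, whose origin is the TCP and whose axes are the flange's). Camera axes: x right, y up, looking along -z (the intrinsics and any distortion apply to the point x, -y, -z); pixel columns grow to the right and rows downward; lengths in mm; the calibration is good to about 2 mm. A picture is of the moment at which its call begins: read the wrist's pose just before it.
- ctrl.finish_job(): hands the job in; it is judged then, once.
Trained networks look in a picture, given as the dict that the camera call returned (one of the last four; its "shot" number tells which), for a name from the list of things; names that differ only in an ending like _2 or _b are one class to them, and where a whole thing is asked for, a point or a joint stands for the part that bears it (a point fixed in the world has none). Each returns a list of dicts, best first, with "score" (0 to 1); they miss things now and then, are a little off and sometimes report something else, mostly with a low value. They report only what shows in the picture. A call takes as long as a camera call. They do not tell look-alikes from the thing itself.
- models.boxes_of(picture, name): "rect" ([left, top, right, bottom] in pixels, round what is visible of it).
The state is a dict: "clock": time; "qpos": joint angles; "qd": joint speeds; "tau": joint torques, N m; "eef_pos": TCP position; "tool_rot": TCP orientation; "force": force on the tool from outside, world axes, zero at the start; "torque": the same for the moment, N m; "width": finger opening in mm; "gripper_force": force on a finger pad.
Only numpy, scipy, OpenCV 4.12 (cv2) and the standard library are available. Lean on these libraries where they do the work, as an engineer would, in place of code of your own. Each camera call takes 0.05 s, during which the arm holds its last target. There are 200 camera calls.

## Working session

There is one attempt and no reset: what is moved stays moved. The work goes in short steps, Python scripts to look and compute and a shell command to move; the robot and the scene stay as the last step left them, time stands still between calls to the robot, and variables do not carry over. Pictures are saved under pics/ and viewed, at most 10 in all, crops included, and the job is handed in when it is done.

```bash
mkdir -p pics; ls
cat > h.py <<'E'
import numpy as np, cv2, pickle
from cell import status, get_image, ctrl, models
from scipy.spatial.transform import Rotation as R
def cam(p, st=None):
    if 'hand_eye' in p:
        st=st or status.read_state()
        T=np.eye(4); T[:3,:3]=R.from_euler('xyz',st['tool_rot']).as_matrix(); T[:3,3]=st['eef_pos']
        T=T@np.array(p['hand_eye']); return T[:3,:3],T[:3,3]
    return np.array(p['rotation']).reshape(3,3) if np.size(p['rotation'])==9 else R.from_euler('xyz',p['rotation']).as_matrix(), np.array(p['position'])
def cloud(p,st=None):
    Rm,t=cam(p,st); z=p['z_map']; v,u=np.mgrid[:z.shape[0],:z.shape[1]]
    c=np.stack([(u-p['cx'])/p['fx']*z,-(v-p['cy'])/p['fy']*z,-z],-1)
    w=c@Rm.T+t; w[z==0]=np.nan; return w
def save(p,n): cv2.imwrite('pics/'+n+'.png',p['color'][:,:,::-1])
E
python3 - <<'E'
from h import *
st=status.read_state(); print(st)
for n in ['top','scene']:
    p=get_image(n); save(p,n); print({k:v for k,v in p.items() if k not in('color','z_map')})
    w=cloud(p); pickle.dump((p,w),open(n+'.pkl','wb'))
    for o in ['jig','fence','long_batten','middle_batten','short_batten','offcut','scrap_box','pointer','screwdriver','hammer']:
        print(n,o,[(np.round(b['rect']).tolist(),round(b['score'],2),np.round(w[int((b['rect'][1]+b['rect'][3])/2),int((b['rect'][0]+b['rect'][2])/2)]).tolist()) for b in models.boxes_of(p,o)[:4]])
E
```

```text
pics
{'clock': 0.0, 'qpos': array([ 1.16219966,  0.62935142,  0.03843871,  1.51835469, -0.02699884,
        0.99628187, -0.01999182]), 'qd': array([-0.00239785,  0.00024984,  0.00026225, -0.00157677,  0.0010425 ,
        0.00038834,  0.0002926 ]), 'tau': array([-1.11308313e-03, -5.63417494e+01,  1.22602981e+00, -1.93451500e+01,
        1.09286790e-02,  1.05586799e-02,  2.32461815e-06]), 'eef_pos': array([ 218.30266938, -611.59438471,  230.38984914]), 'tool_rot': array([-3.13971539e+00,  2.37619946e-05,  3.42808430e-01]), 'force': array([-0.08630002,  0.37767241, -0.79892961]), 'torque': array([0.00124858, 0.00485239, 0.01938228]), 'gripper_force': 0.0, 'width': 85.47465615414671}
{'fx': 482.85298421935903, 'fy': 482.85298421935903, 'cx': 250.50006922764217, 'cy': 185.44730227575548, 'position': array([ 353.33135901,  -48.47220251, 1441.81584847]), 'rotation': array([ 0.13490388,  0.00762921, -1.60083901]), 'shot': 1}
top jig [([213.0, 122.0, 272.0, 248.0], 0.87, [553.0, -18.0, 9.0])]
top fence [([219.0, 144.0, 254.0, 167.0], 0.92, [642.0, -2.0, 10.0])]
top long_batten [([373.0, 145.0
[... 1171 characters left out ...]
ten [([170.0, 187.0, 181.0, 229.0], 0.79, [558.0, -251.0, 39.0]), ([252.0, 185.0, 267.0, 207.0], 0.73, [527.0, -26.0, 45.0]), ([96.0, 190.0, 111.0, 250.0], 0.69, [592.0, -437.0, 36.0]), ([236.0, 162.0, 302.0, 267.0], 0.39, [561.0, 0.0, 9.0])]
scene short_batten []
scene offcut [([308.0, 192.0, 333.0, 217.0], 0.75, [547.0, 139.0, 31.0]), ([252.0, 185.0, 266.0, 208.0], 0.6, [527.0, -26.0, 45.0])]
scene scrap_box [([348.0, 168.0, 436.0, 239.0], 0.58, [527.0, 346.0, 5.0])]
scene pointer [([248.0, 212.0, 292.0, 263.0], 0.74, [641.0, -1.0, 13.0])]
scene screwdriver [([313.0, 133.0, 369.0, 164.0], 0.54, [316.0, 229.0, 19.0])]
scene hammer [([128.0, 142.0, 214.0, 162.0], 0.9, [318.0, -286.0, 14.0])]
```

Run:
```python
import cv2
i=cv2.imread('pics/top.png')[110:310,60:460]
cv2.imwrite('pics/topc.png',cv2.resize(i,None,fx=2,fy=2,interpolation=cv2.INTER_CUBIC))
```

```text
(no output)
```

View pics/topc.png

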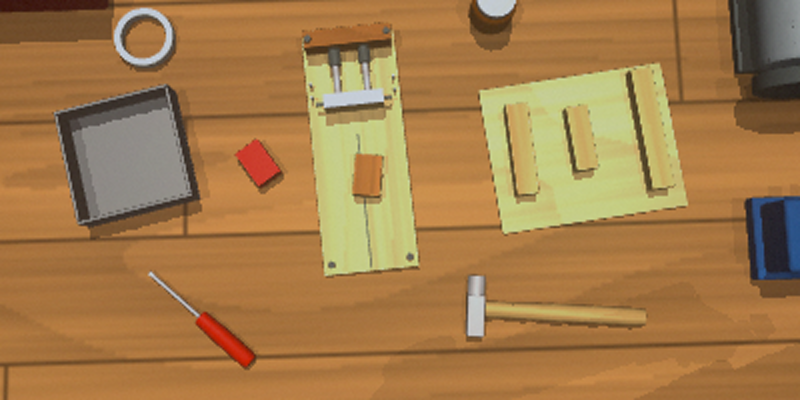

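View pics/scene.png

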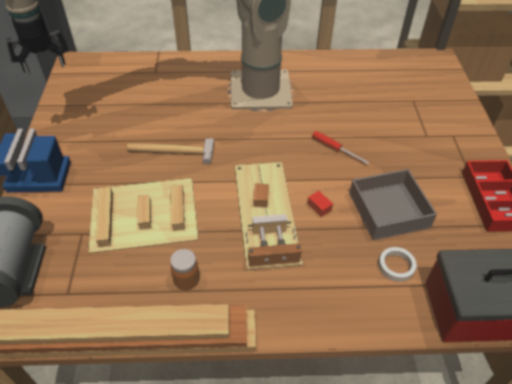

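```bash
cat >> h.py <<'E'
def rays(p,px,zpl,st=None):
    Rm,t=cam(p,st); px=np.asarray(px,float)
    d=np.stack([(px[:,0]-p['cx'])/p['fx'],-(px[:,1]-p['cy'])/p['fy'],-np.ones(len(px))],-1)@Rm.T
    return t+d*((zpl-t[2])/d[:,2])[:,None]
def rect(P):
    (c,s,a)=cv2.minAreaRect(P[:,:2].astype(np.float32)); 
    a=np.radians(a); 
    if s[0]<s[1]: s=s[::-1]; a+=np.pi/2
    a=(a+np.pi/2)%np.pi-np.pi/2
    return np.round([c[0],c[1],s[0],s[1]],1).tolist(), round(a,4)
E
python3 - <<'E'
from h import *
for n in ['top','scene']:
    p,w=pickle.load(open(n+'.pkl','rb'))
    hsv=cv2.cvtColor(p['color'],cv2.COLOR_RGB2HSV)
    # colours
    for nm,(x,y) in dict(bed=(560,20),off=(513,-24),batt=(565,-435),wood=(450,-200)).items():
        d=np.nansum((w[...,:2]-[x,y])**2,-1)+np.where(np.isnan(w[...,0]),1e9,0); i=np.unravel_index(np.argmin(d),d.shape); print(n,nm,i,hsv[i],np.round(w[i]))
    # height-based blobs
    for nm,lo,hi,box in [('off',32,60,(440,600,-100,60)),('long',26,55,(440,700,-490,-390)),('short',26,55,(440,700,-385,-295)),('mid',26,55,(440,700,-295,-200)),('box',45,75,(420,700,230,450))]:
        m=(w[...,2]>lo)&(w[...,2]<hi)&(w[...,0]>box[0])&(w[...,0]<box[1])&(w[...,1]>box[2])&(w[...,1]<box[3])
        v,u=np.nonzero(m); z=np.median(w[m][:,2]); print(n,nm,len(u),'z',round(z,1),rect(rays(p,np.c_[u,v],z)))
    bedm=((hsv[...,0]>=22)&(hsv[...,0]<=34)&(hsv[...,1]>60)&(hsv[...,2]>150)&(np.abs(w[...,1]+10)<130)&(np.abs(w[...,0]-560)<230)).astype(np.uint8)
    k,l,s,c=cv2.connectedComponentsWithStats(bedm); j=1+np.argmax(s[1:,4]); v,u=np.nonzero(l==j)
    print(n,'bed',len(u),np.median(w[l==j][:,2]),rect(rays(p,np.c_[u,v],12)))
E
```

```text
top bed (np.int64(182), np.int64(229)) [ 33  82 206] [559.  20.  16.]
top off (np.int64(196), np.int64(244)) [ 14 175 187] [513. -24.  42.]
top batt (np.int64(174), np.int64(384)) [ 25 119 197] [ 565. -435.   43.]
top wood (np.int64(217), np.int64(304)) [ 15 157 198] [ 449. -200.   -0.]
top off 285 z 43.9 ([509.6, -21.3, 60.6, 39.7], np.float64(-0.1077))
top long 725 z 38.0 ([566.9, -438.9, 180.7, 36.9], np.float64(0.1192))
top short 374 z 38.3 ([555.5, -336.5, 95.7, 34.3], np.float64(0.119))
top mid 519 z 38.2 ([542.0, -248.2, 135.3, 33.8], np.float64(0.0819))
top box 616 z 57.9 ([549.3, 330.1, 173.4, 172.0], np.float64(-1.3515))
top bed 3665 12.322012694571868 ([546.4, -10.1, 350.1, 139.1], np.float64(0.0762))
scene bed (np.int64(213), np.int64(276)) [ 25  78 208] [559.  20.  10.]
scene off (np.int64(192), np.int64(260)) [ 12 140 173] [514. -23.  47.]
scene batt (np.int64(213), np.int64(106)) [ 19 108 207] [ 566. -434.   33.]
scene wood (np.int64(187), np.int64(197)) [ 14 131 192] [ 451. -200.    2.]
scene off 279 z 43.3 ([514.4, -22.0, 71.3, 40.0], np.float64(-0.1083))
scene long 725 z 37.1 ([571.4, -439.3, 189.8, 35.0], np.float64(0.1249))
scene short 378 z 37.1 ([560.6, -335.9, 106.3, 32.0], np.float64(0.1205))
scene mid 498 z 37.5 ([545.7, -247.3, 143.9, 31.5], np.float64(0.0765))
scene box 950 z 55.8 ([552.5, 330.6, 183.0, 178.4], np.float64(0.2214))
scene bed 1034 11.71259199779331 ([469.0, -4.0, 197.6, 101.3], np.float64(0.0322))
```

```bash
python3 -m handwheel '[{"delta_pos":[3.7,1.9,1.5],"yaw":-0.03},{"delta_pos":[3.7,1.9,1.5],"yaw":-0.03},{"delta_pos":[3.7,1.9,1.5],"yaw":-0.03},{"delta_pos":[3.7,1.9,1.5],"yaw":-0.03},{"delta_pos":[3.7,1.9,1.5],"yaw":-0.03},{"delta_pos":[3.7,1.9,0],"yaw":-0.03},{"delta_pos":[3.7,1.9,0],"yaw":-0.03},{"delta_pos":[3.7,1.9,0],"yaw":-0.03},{"delta_pos":[0,0,0]},{"delta_pos":[0,0,0]}]'
```

```text
schema error: expected keys delta_pos, yaw
```

```bash
python3 -m handwheel '[{"delta_pos":[1.8,3.5,1.2],"yaw":-0.028},{"delta_pos":[1.8,3.5,1.2],"yaw":-0.028},{"delta_pos":[1.8,3.5,1.2],"yaw":-0.028},{"delta_pos":[1.8,3.5,1.2],"yaw":-0.028},{"delta_pos":[1.8,3.5,1.2],"yaw":-0.028},{"delta_pos":[1.8,3.5,0],"yaw":-0.028},{"delta_pos":[1.8,3.5,0],"yaw":-0.028},{"delta_pos":[1.8,3.5,0],"yaw":-0.028},{"delta_pos":[1.8,3.5,0],"yaw":-0.028},{"delta_pos":[1.8,3.5,0],"yaw":-0.028}]' 1
python3 -m handwheel '[{"delta_pos":[1.8,3.5,0],"yaw":-0.028},{"delta_pos":[1.8,3.5,0],"yaw":-0.028},{"delta_pos":[1.8,3.5,0],"yaw":-0.028},{"delta_pos":[1.8,3.5,0],"yaw":-0.028},{"delta_pos":[1.8,3.5,0],"yaw":-0.028},{"delta_pos":[1.8,3.5,0],"yaw":-0.028},{"delta_pos":[0,0,0],"yaw":0},{"delta_pos":[0,0,0],"yaw":0}]'
python3 - <<'E'
from h import *
st=status.read_state(); p=get_image('wrist'); save(p,'w1'); w=cloud(p,st); pickle.dump((p,w,st),open('w1.pkl','wb'))
print(st['clock'],st['eef_pos'],st['tool_rot'],p['hand_eye'],p['fx'],p['cx'],p['cy'],[k for k in p])
for o in ['offcut','jig','fence']: print(o,models.boxes_of(p,o)[:2])
E
```

```text
clock: 1.93
eef_pos: [399.1, -260.5, 291.7]
tool_rot: [3.141, -0.001, 0.061]
force: [-0.0, -0.6, -0.3]
width: 85.5
gripper_force: 0.0
clock: 2.6
eef_pos: [507.3, -49.4, 291.2]
tool_rot: [-3.141, -0.0, -0.099]
force: [-0.7, -0.5, -0.1]
width: 85.2
gripper_force: 0.0
2.6 [507.31854222 -49.37460805 291.22890502] [-3.14088172e+00 -2.32274400e-04 -9.92425439e-02] [[-8.34355327e-06  9.61729533e-01  2.74000559e-01  7.01150935e+01]
 [ 9.99999924e-01  1.15063957e-04 -3.73418411e-04  1.23010166e+00]
 [-3.90655102e-04  2.74000535e-01 -9.61729460e-01 -1.41957646e+02]
 [ 0.00000000e+00  0.00000000e+00  0.00000000e+00  1.00000000e+00]] 340.31558674831854 258.87734063778385 190.74030716334585 ['color', 'z_map', 'fx', 'fy', 'cx', 'cy', 'hand_eye', 'shot']
offcut [{'rect': [215.7, 128.9, 250.5, 183.7], 'score': 0.84}, {'rect': [69.1, 120.4, 134.2, 175.1], 'score': 0.76}]
jig [{'rect': [132.4, 0.0, 299.1, 260.6], 'score': 0.56}]
fence [{'rect': [150.6, 1.3, 257.9, 74.8], 'score': 0.6}]
```

View pics/w1.png

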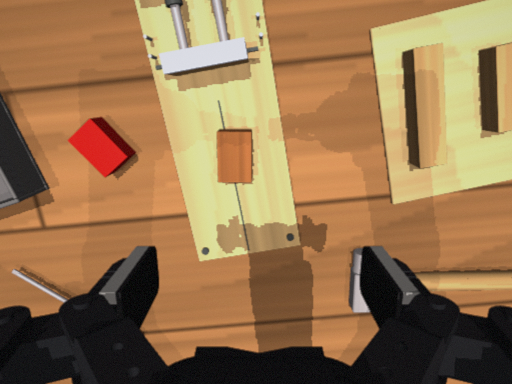

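```bash
cat > jig.py <<'E'
from h import *
def analyse(p,w,st):
    hsv=cv2.cvtColor(p['color'],cv2.COLOR_RGB2HSV)
    roi=(np.abs(w[...,1]+10)<140)&(np.abs(w[...,0]-560)<230)
    m=(w[...,2]>32)&(w[...,2]<55)&roi&(w[...,0]<575)
    k,l,s,c=cv2.connectedComponentsWithStats(m.astype(np.uint8))
    if k>1:
        j=1+np.argmax(s[1:,4]); v,u=np.nonzero(l==j); z=np.median(w[l==j][:,2]); print('off z',z,rect(rays(p,np.c_[u,v],z,st)))
    # bed: yellow, row-wise left and right edges
    y=(hsv[...,0]>=20)&(hsv[...,0]<=36)&(hsv[...,2]>140)&roi&(hsv[...,1]<140)&(w[...,2]<25)
    k,l,s,c=cv2.connectedComponentsWithStats(y.astype(np.uint8)); j=1+np.argmax(s[1:,4]); y=l==j
    print('bed z',np.median(w[y][:,2]))
    L=[];Rr=[]
    for r in range(75,240,3):
        q=np.nonzero(y[r])[0]
        if len(q)>20: L.append([q[0]-.5,r]); Rr.append([q[-1]+.5,r])
    out=[]
    for e in (L,Rr):
        P=rays(p,e,12,st)[:,:2]
        for _ in range(3):
            f=np.polyfit(P[:,0],P[:,1],1); r=P[:,1]-np.polyval(f,P[:,0]); P=P[np.abs(r)<max(1.5,2*np.median(np.abs(r)))]
        out.append(f); print('edge yaw',np.arctan(f[0]),'y@500',np.polyval(f,500),len(P))
    f=(out[0]+out[1])/2; print('centre yaw',np.arctan(f[0]),'y@500',np.polyval(f,500),'width',(out[0]-out[1])@[500,1]*np.cos(np.arctan(f[0])))
    # fence top
    m=(w[...,2]>55)&(w[...,2]<72)&roi&(hsv[...,1]<50)
    v,u=np.nonzero(m)
    if len(u): z=np.median(w[m][:,2]); print('fence top z',z,rect(rays(p,np.c_[u,v],z,st)))
    # scribed line: dark pixels within bed
    g=hsv[...,2].astype(float); P=[]
    for r in range(95,240):
        q=np.nonzero(y[r])[0]
        if len(q)<20: continue
        a,b=q[0]+15,q[-1]-15; row=g[r,a:b]; i=np.argmin(row)
        if row[i]<np.median(row)-40 and (row<row[i]+25).sum()<8: P.append([a+i,r])
    if len(P)>5:
        P=rays(p,P,12,st)[:,:2]
        for _ in range(4):
            f=np.polyfit(P[:,0],P[:,1],1); r=P[:,1]-np.polyval(f,P[:,0]); P=P[np.abs(r)<=max(1,2*np.median(np.abs(r)))]
        print('line yaw',np.arctan(f[0]),'y@500',np.polyval(f,500),len(P),P[:,0].min(),P[:,0].max())
if __name__=='__main__':
    p,w,st=pickle.load(open('w1.pkl','rb')); analyse(p,w,st)
    m=(w[...,2]>26)&(w[...,2]<50)&(w[...,1]<-200)&(w[...,1]>-290)&(w[...,0]>440)
    v,u=np.nonzero(m); print('mid',np.median(w[m][:,2]),rect(rays(p,np.c_[u,v],38,st)))
E
python3 jig.py
```

```text
off z 43.161346378419466 ([510.4, -21.6, 60.9, 40.1], np.float64(-0.1067))
bed z 11.211816104779814
edge yaw 0.07174962461510508 y@500 55.40392610119098 54
edge yaw 0.07707970723431183 y@500 -83.84007963993253 44
centre yaw 0.07441519543104543 y@500 -14.218076769370782 width 138.85864333614828
fence top z 63.290403658726234 ([619.8, -4.5, 88.0, 20.9], np.float64(-1.4933))Traceback (most recent call last):
  File "jig.py", line 41, in <module>
    p,w,st=pickle.load(open('w1.pkl','rb')); analyse(p,w,st)
                                             ~~~~~~~^^^^^^^^
  File "jig.py", line 33, in analyse
    a,b=q[0]+15,q[-1]-15; row=g[r,a:b]; i=np.argmin(row)
                                          ~~~~~~~~~^^^^^
    return _wrapfunc(a, 'argmin', axis=axis, out=out, **kwds)
    return bound(*args, **kwds)
ValueError: attempt to get argmin of an empty sequence
```

```bash
python3 -m handwheel '[{"delta_pos":[0.3,2.8,-2],"yaw":-0.008},{"delta_pos":[0,0,-3.8],"yaw":0},{"delta_pos":[0,0,-3.8],"yaw":0},{"delta_pos":[0,0,-3.8],"yaw":0},{"delta_pos":[0,0,-3.8],"yaw":0},{"delta_pos":[0,0,-3.5],"yaw":0},{"delta_pos":[0,0,-2.5],"yaw":0},{"delta_pos":[0,0,0],"yaw":0},{"delta_pos":[0,0,0],"yaw":0}]' 1
```

```text
clock: 3.55
eef_pos: [508.5, -25.5, 58.8]
tool_rot: [3.141, 0.003, -0.115]
force: [0.1, -0.2, 0.1]
width: 85.5
gripper_force: 0.0
```

```bash
python3 -m handwheel '[{"delta_pos":[0.2,0.4,-2],"yaw":0.008},{"delta_pos":[0,0,-1.5],"yaw":0},{"delta_pos":[0,0,-0.6],"yaw":0},{"delta_pos":[0,0,0],"yaw":0},{"delta_pos":[0,0,0],"yaw":0}]' 1 && python3 -m handwheel '[{"delta_pos":[0,0,0],"yaw":0},{"delta_pos":[0,0,0],"yaw":0},{"delta_pos":[0,0,0],"yaw":0},{"delta_pos":[0,0,0],"yaw":0},{"delta_pos":[0,0,0],"yaw":0},{"delta_pos":[0,0,0],"yaw":0},{"delta_pos":[0,0,0],"yaw":0},{"delta_pos":[0,0,0],"yaw":0}]' -1
```

```text
clock: 3.97
eef_pos: [512.4, -20.7, 19.8]
tool_rot: [3.142, -0.002, -0.106]
force: [0.6, -0.7, -0.1]
width: 85.5
gripper_force: 0.0
clock: 4.63
eef_pos: [512.0, -20.2, 19.1]
tool_rot: [-3.142, -0.001, -0.105]
force: [-0.3, 0.5, 6.3]
width: 39.2
gripper_force: 61.3
```

```bash
python3 -m handwheel '[{"delta_pos":[0,0,1.5],"yaw":0},{"delta_pos":[0,0,4],"yaw":0},{"delta_pos":[0,1,4],"yaw":0},{"delta_pos":[0.4,4,1],"yaw":0},{"delta_pos":[0.4,4,0],"yaw":0},{"delta_pos":[0.4,4,0],"yaw":0},{"delta_pos":[0.5,4,0],"yaw":0},{"delta_pos":[0.5,4,0],"yaw":0},{"delta_pos":[0.5,4,0],"yaw":0},{"delta_pos":[0.5,4,0],"yaw":0}]' && python3 -m handwheel '[{"delta_pos":[0.5,4,0],"yaw":0},{"delta_pos":[0,2,0],"yaw":0},{"delta_pos":[0,0,-2],"yaw":0},{"delta_pos":[0,0,-4],"yaw":0},{"delta_pos":[0,0,-3],"yaw":0},{"delta_pos":[0,0,-1],"yaw":0},{"delta_pos":[0,0,0],"yaw":0}]'
```

```text
clock: 5.47
eef_pos: [543.1, 271.8, 123.5]
tool_rot: [3.141, 0.0, -0.105]
force: [-0.0, -1.4, -0.7]
width: 39.1
gripper_force: 60.6
clock: 6.05
eef_pos: [546.2, 328.4, 20.4]
tool_rot: [3.138, 0.005, -0.105]
force: [-0.2, -0.8, -0.4]
width: 38.9
gripper_force: 60.6
```

Release, rise, and check with the top camera and wrist camera.

```bash
python3 -m handwheel '[{"delta_pos":[0,0,0],"yaw":0},{"delta_pos":[0,0,0],"yaw":0},{"delta_pos":[0,0,0],"yaw":0},{"delta_pos":[0,0,0],"yaw":0},{"delta_pos":[0,0,0],"yaw":0},{"delta_pos":[0,0,2],"yaw":0},{"delta_pos":[0,0,4],"yaw":0},{"delta_pos":[0,0,4],"yaw":0},{"delta_pos":[0,0,4],"yaw":0},{"delta_pos":[-0.4,-4,4],"yaw":0}]' 1 && python3 -m handwheel '[{"delta_pos":[-0.5,-4,4],"yaw":0},{"delta_pos":[-0.5,-4,3],"yaw":0},{"delta_pos":[-0.5,-4,2],"yaw":0},{"delta_pos":[-0.5,-4,0],"yaw":0},{"delta_pos":[-0.5,-4,0],"yaw":0.03},{"delta_pos":[-0.5,-4,0],"yaw":0.05},{"delta_pos":[-0.5,-4,0],"yaw":0.05},{"delta_pos":[-0.5,-4,0],"yaw":0.05},{"delta_pos":[0,0,0],"yaw":0},{"delta_pos":[0,0,0],"yaw":0}]'
python3 - <<'E'
import jig; from h import *
st=status.read_state(); p=get_image('wrist'); save(p,'w2'); w=cloud(p,st); pickle.dump((p,w,st),open('w2.pkl','wb'))
try: jig.analyse(p,w,st)
except Exception as e: print(e)
t=get_image('top'); save(t,'top2'); print(models.boxes_of(t,'offcut')[:3])
E
```

```text
clock: 6.88
eef_pos: [546.0, 308.2, 197.0]
tool_rot: [-3.132, -0.004, -0.097]
force: [0.8, 1.9, 1.3]
width: 85.4
gripper_force: 0.0
clock: 7.72
eef_pos: [507.8, -2.4, 266.2]
tool_rot: [3.141, -0.001, 0.068]
force: [1.3, 1.9, 0.2]
width: 85.6
gripper_force: 0.0
off z 32.416534722354925 ([523.3, 124.2, 7.6, 2.8], np.float64(-1.1365))
bed z 11.226898809772422
edge yaw 0.0731557055617287 y@500 55.659500790597875 52
edge yaw 0.0780143097228252 y@500 -83.42864658821834 52
centre yaw 0.07558545456102499 y@500 -13.884572898810234 width 138.69102001838777
fence top z 63.283352929275225 ([619.6, -4.4, 87.9, 20.9], np.float64(-1.4882))
line yaw 0.07453568101477644 y@500 -14.226766011718574 122 417.76337038042425 575.1129974737256
[{'rect': [118.1, 179.7, 136.7, 200.8], 'score': 0.89}, {'rect': [181.2, 180.8, 199.2, 201.6], 'score': 0.56}, {'rect': [340.4, 162.6, 360.9, 196.3], 'score': 0.25}]
```

View pics/w2.png

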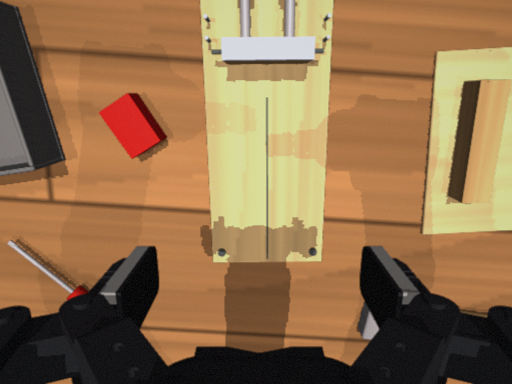

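```bash
python3 -m handwheel '[{"delta_pos":[0.2,-4,0],"yaw":0.005},{"delta_pos":[0.2,-4,0],"yaw":0.005},{"delta_pos":[0.2,-4,0],"yaw":0.005},{"delta_pos":[0.2,-4,0],"yaw":0.005},{"delta_pos":[0.2,-4,0],"yaw":0.005},{"delta_pos":[0.2,-4,0],"yaw":0.005},{"delta_pos":[0.2,-4,0],"yaw":0.005},{"delta_pos":[0.2,-4,0],"yaw":0.005},{"delta_pos":[0.2,-4,0],"yaw":0.005},{"delta_pos":[0.2,-4,0],"yaw":0.005}]' && python3 -m handwheel '[{"delta_pos":[0.2,-3,0],"yaw":0},{"delta_pos":[0,0,0],"yaw":0},{"delta_pos":[0,0,0],"yaw":0}]'
python3 - <<'E'
from h import *
st=status.read_state(); p=get_image('wrist'); save(p,'w3'); w=cloud(p,st); print(st['eef_pos'])
for a,b in [(-490,-390),(-385,-295)]:
    m=(w[...,2]>26)&(w[...,2]<50)&(w[...,1]<b)&(w[...,1]>a)&(w[...,0]>440)&(w[...,0]<700); v,u=np.nonzero(m); z=np.median(w[m][:,2]); print(z,rect(rays(p,np.c_[u,v],z,st)),v.max())
m=(w[...,2]<12)&(w[...,0]>500)&(w[...,0]<600)&(w[...,1]<-370)&(w[...,1]>-400); print('board',np.median(w[m][:,2]))
print(models.boxes_of(p,'long_batten')[:2])
E
```

```text
clock: 8.7
eef_pos: [529.8, -398.8, 265.3]
tool_rot: [-3.141, -0.001, 0.129]
force: [0.6, -0.8, -0.2]
width: 85.2
gripper_force: 0.0
clock: 8.95
eef_pos: [530.7, -429.4, 264.4]
tool_rot: [-3.141, 0.001, 0.124]
force: [0.3, 1.1, -0.1]
width: 85.4
gripper_force: 0.0
[ 530.65999482 -429.40666425  264.42758971]
37.24757301899365 ([567.7, -441.2, 178.0, 31.9], np.float64(0.1204)) 206
37.109782722392396 ([556.1, -339.0, 94.0, 34.0], np.float64(0.1201)) 169
board 5.211928084746091
[{'rect': [254.1, 35.3, 289.5, 207.2], 'score': 0.92}]
```

```bash
python3 -m handwheel '[{"delta_pos":[3.7,-1.1,-1],"yaw":-0.004},{"delta_pos":[0,0,-4],"yaw":0},{"delta_pos":[0,0,-4],"yaw":0},{"delta_pos":[0,0,-4],"yaw":0},{"delta_pos":[0,0,-4],"yaw":0},{"delta_pos":[0,0,-3],"yaw":0},{"delta_pos":[0,0,0],"yaw":0},{"delta_pos":[0,0,0],"yaw":0}]' 1
```

```text
clock: 9.72
eef_pos: [567.5, -437.1, 64.4]
tool_rot: [-3.138, 0.002, 0.124]
force: [0.4, -0.3, 1.5]
width: 85.2
gripper_force: 0.0
```

```bash
python3 -m handwheel '[{"delta_pos":[0,-0.3,-2.5],"yaw":-0.003},{"delta_pos":[0,0,-1.8],"yaw":0},{"delta_pos":[0,0,-0.9],"yaw":0},{"delta_pos":[0,0,0],"yaw":0},{"delta_pos":[0,0,0],"yaw":0}]' 1 && python3 -m handwheel '[{"delta_pos":[0,0,0],"yaw":0},{"delta_pos":[0,0,0],"yaw":0},{"delta_pos":[0,0,0],"yaw":0},{"delta_pos":[0,0,0],"yaw":0},{"delta_pos":[0,0,0],"yaw":0},{"delta_pos":[0,0,0],"yaw":0},{"delta_pos":[0,0,0],"yaw":0},{"delta_pos":[0,0,0],"yaw":0}]' -1
```

```text
clock: 10.13
eef_pos: [568.6, -443.3, 15.6]
tool_rot: [3.14, -0.002, 0.119]
force: [1.1, -0.1, 0.6]
width: 85.7
gripper_force: 0.0
clock: 10.8
eef_pos: [567.7, -443.5, 14.3]
tool_rot: [3.141, -0.001, 0.118]
force: [-1.2, -0.0, 5.5]
width: 31.0
gripper_force: 61.9
```

```bash
python3 -m handwheel '[{"delta_pos":[0,0,1.5],"yaw":0},{"delta_pos":[0,0,4],"yaw":0},{"delta_pos":[0,0.5,4],"yaw":0},{"delta_pos":[-0.5,3,0.5],"yaw":0},{"delta_pos":[-0.8,4,0],"yaw":-0.01},{"delta_pos":[-0.8,4,0],"yaw":-0.01},{"delta_pos":[-0.8,4,0],"yaw":-0.01},{"delta_pos":[-0.8,4,0],"yaw":-0.01},{"delta_pos":[-0.8,4,0],"yaw":0},{"delta_pos":[-0.8,4,0],"yaw":0}]' && python3 -m handwheel '[{"delta_pos":[-0.8,4,0],"yaw":0},{"delta_pos":[-0.8,4,0],"yaw":0},{"delta_pos":[-0.9,4,0],"yaw":0},{"delta_pos":[0,4,0],"yaw":0},{"delta_pos":[0,2,0],"yaw":0},{"delta_pos":[0,0,0],"yaw":0},{"delta_pos":[0,0,0],"yaw":0}]'
python3 - <<'E'
from h import *
st=status.read_state(); p=get_image('wrist'); save(p,'w4'); w=cloud(p,st); pickle.dump((p,w,st),open('w4.pkl','wb'));print(st['eef_pos'],st['tool_rot'])
E
```

```text
clock: 11.63
eef_pos: [513.3, -166.4, 114.1]
tool_rot: [-3.142, -0.0, 0.077]
force: [0.7, 1.8, -1.1]
width: 31.0
gripper_force: 61.3
clock: 12.22
eef_pos: [489.2, 13.4, 113.9]
tool_rot: [-3.141, -0.0, 0.081]
force: [0.2, -0.8, -0.7]
width: 30.9
gripper_force: 61.2
[489.18912426  13.36589034 113.9335093 ] [-3.14128814e+00 -4.90730789e-04  8.13320381e-02]
```

View pics/w4.png

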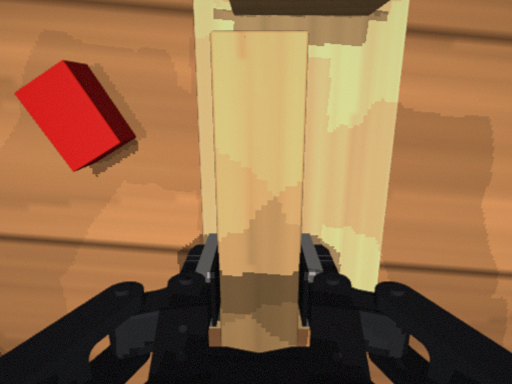

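```bash
cat > bat.py <<'E'
from h import *
def bat(p,w,st):
    zt=st['eef_pos'][2]-8.3+32
    m=((np.abs(w[...,2]-zt)<12)); m[240:]=0; m[:, :150]=0; m[:,400:]=0
    k,l,s,c=cv2.connectedComponentsWithStats(m.astype(np.uint8)); j=1+np.argmax(s[1:,4]); m=l==j
    z=np.median(w[m][:,2]); r0=np.nonzero(m.sum(1)>40)[0][0]
    E=[[],[]]
    for r in range(r0+6,205,3):
        q=np.nonzero(m[r])[0]; E[0].append([q[0]-.5,r]); E[1].append([q[-1]+.5,r])
    f=[]
    for e in E:
        P=rays(p,e,z,st)[:,:2]; f.append(np.polyfit(P[:,0],P[:,1],1))
    yaw=[np.arctan(a[0]) for a in f]; c=(f[0]+f[1])/2
    front=rays(p,[[255,r0-.5]],z,st)[0]
    print('top z',z,'expected',zt,'yaws',yaw,'tool yaw',st['tool_rot'][2],'width',(f[0]-f[1])@[550,1])
    print('axis y at tcp x',np.polyval(c,st['eef_pos'][0]),'front x',front[0], 'axis y at front',np.polyval(c,front[0]),'tcp',st['eef_pos'])
    print('line y at front',-14.1+.076*(front[0]-500),'face rest x',609.7)
if __name__=='__main__':
    bat(*pickle.load(open('w4.pkl','rb')))
E
python3 bat.py
```

```text
top z 136.9533205667433 expected 137.6335092956925 yaws [np.float64(0.0816749891266559), np.float64(0.08132489797708298)] tool yaw 0.08133203811655165 width 31.833504025827303
axis y at tcp x 12.125704106183793 front x 578.5690328365572 axis y at front 19.42633317575334 tcp [489.18912426  13.36589034 113.9335093 ]
line y at front -8.128753504421653 face rest x 609.7
```

```bash
python3 -m handwheel '[{"delta_pos":[0,-2.8,0],"yaw":-0.004},{"delta_pos":[0,0,-2],"yaw":0},{"delta_pos":[0,0,-3],"yaw":0},{"delta_pos":[0,0,0],"yaw":0},{"delta_pos":[0,0,0],"yaw":0},{"delta_pos":[0,0,0],"yaw":0}]'
python3 - <<'E'
import bat; from h import *
st=status.read_state(); p=get_image('wrist'); save(p,'w5'); w=cloud(p,st); pickle.dump((p,w,st),open('w5.pkl','wb')); bat.bat(p,w,st)
E
```

```text
clock: 12.77
eef_pos: [489.4, -17.2, 64.2]
tool_rot: [3.141, -0.0, 0.072]
force: [0.5, 0.9, -0.2]
width: 31.0
gripper_force: 61.2
top z 87.25942265226595 expected 87.93873280906124 yaws [np.float64(0.07075165469270779), np.float64(0.07109937538823756)] tool yaw 0.07207233231673049 width 31.80765607964941
axis y at tcp x -18.349287815256147 front x 578.8864260916506 axis y at front -11.994108538462719 tcp [489.4331584  -17.22057194  64.23873281]
line y at front -8.104631617034553 face rest x 609.7
```

```bash
python3 -m handwheel '[{"delta_pos":[0,0.35,-1.5],"yaw":0.005},{"delta_pos":[0,0,-1.5],"yaw":0},{"delta_pos":[0,0,-1],"yaw":0},{"delta_pos":[0,0,0],"yaw":0},{"delta_pos":[0,0,0],"yaw":0},{"delta_pos":[0,0,0],"yaw":0}]'
python3 - <<'E'
import bat; from h import *
st=status.read_state(); p=get_image('wrist'); save(p,'w6'); w=cloud(p,st); pickle.dump((p,w,st),open('w6.pkl','wb')); bat.bat(p,w,st)
E
```

```text
clock: 13.32
eef_pos: [489.7, -12.8, 24.3]
tool_rot: [3.141, -0.001, 0.079]
force: [0.3, 0.4, -1.3]
width: 30.8
gripper_force: 61.2
top z 47.359673253278245 expected 47.98795779375679 yaws [np.float64(0.07798713701763475), np.float64(0.07757458676622825)] tool yaw 0.07865083133977935 width 31.828551911541766
axis y at tcp x -13.915463723148186 front x 579.0628450511239 axis y at front -6.948908854538473 tcp [489.67710372 -12.76682588  24.28795779]
line y at front -8.091223776114585 face rest x 609.7
```

```bash
python3 -m handwheel '[{"delta_pos":[0,-0.1,-0.2],"yaw":-0.001},{"delta_pos":[0,0,-0.1],"yaw":0},{"delta_pos":[0,0,-0.1],"yaw":0},{"delta_pos":[0,0,0],"yaw":0},{"delta_pos":[0,0,0],"yaw":0}]'; python3 -m handwheel '[{"delta_pos":[0,0,-0.1],"yaw":0},{"delta_pos":[0,0,0],"yaw":0},{"delta_pos":[0,0,0],"yaw":0}]'
```

```text
clock: 13.78
eef_pos: [489.4, -13.8, 20.2]
tool_rot: [3.141, -0.001, 0.077]
force: [-0.8, 0.4, 7.0]
width: 31.2
gripper_force: 62.2
clock: 14.03
eef_pos: [489.4, -13.8, 20.2]
tool_rot: [-3.141, -0.001, 0.077]
force: [-2.4, -0.7, 19.8]
width: 30.8
gripper_force: 63.8
```

```bash
python3 -m handwheel '[{"delta_pos":[0,0,0.1],"yaw":0},{"delta_pos":[0.6,0.05,0],"yaw":0},{"delta_pos":[0.6,0.05,0],"yaw":0},{"delta_pos":[0.6,0.04,0],"yaw":0},{"delta_pos":[0.5,0.04,0],"yaw":0},{"delta_pos":[0.4,0.03,0],"yaw":0},{"delta_pos":[0,0,0],"yaw":0},{"delta_pos":[0,0,0],"yaw":0},{"delta_pos":[0,0,0],"yaw":0}]'
python3 - <<'E'
import bat; from h import *
st=status.read_state(); p=get_image('wrist'); save(p,'w7'); w=cloud(p,st); pickle.dump((p,w,st),open('w7.pkl','wb')); bat.bat(p,w,st)
E
```

```text
clock: 14.78
eef_pos: [510.1, -12.0, 20.1]
tool_rot: [-3.14, 0.011, 0.077]
force: [-12.0, 0.7, 20.7]
width: 30.6
gripper_force: 64.3
top z 43.30491810535693 expected 43.8356196364772 yaws [np.float64(0.07663987701820618), np.float64(0.07634870977225307)] tool yaw 0.07696676323131091 width 31.826151615982415
axis y at tcp x -13.18404822722956 front x 599.3581340481287 axis y at front -6.346479110471705 tcp [510.14589265 -11.99201901  20.13561964]
line y at front -6.548781812342218 face rest x 609.7
```

```bash
python3 -m handwheel '[{"delta_pos":[0,0,0.1],"yaw":0},{"delta_pos":[0,0,0],"yaw":0},{"delta_pos":[0,0,0],"yaw":0}]'; python3 -m handwheel '[{"delta_pos":[0.4,0.03,0],"yaw":0},{"delta_pos":[0.4,0.03,0],"yaw":0},{"delta_pos":[0,0,0],"yaw":0},{"delta_pos":[0,0,0],"yaw":0}]'
```

```text
clock: 15.08
eef_pos: [516.6, -11.5, 20.4]
tool_rot: [3.142, -0.0, 0.078]
force: [0.1, 0.9, 1.6]
width: 30.9
gripper_force: 61.7
clock: 15.42
eef_pos: [522.5, -10.9, 20.2]
tool_rot: [-3.141, 0.004, 0.078]
force: [-4.8, -0.3, 5.1]
width: 31.1
gripper_force: 62.2
```

```bash
python3 -m handwheel '[{"delta_pos":[0.4,0.03,0],"yaw":0},{"delta_pos":[0.4,0.03,0],"yaw":0},{"delta_pos":[0.4,0.03,0],"yaw":0},{"delta_pos":[0,0,0],"yaw":0},{"delta_pos":[0,0,0],"yaw":0}]'; python3 -m handwheel '[{"delta_pos":[0.3,0.02,0],"yaw":0},{"delta_pos":[0.3,0.02,0],"yaw":0},{"delta_pos":[0,0,0],"yaw":0},{"delta_pos":[0,0,0],"yaw":0},{"delta_pos":[0,0,0],"yaw":0}]'
python3 - <<'E'
import bat; from h import *
st=status.read_state(); p=get_image('wrist'); save(p,'w8'); w=cloud(p,st); pickle.dump((p,w,st),open('w8.pkl','wb')); bat.bat(p,w,st)
E
```

```text
clock: 15.83
eef_pos: [530.9, -10.2, 20.2]
tool_rot: [-3.14, 0.011, 0.077]
force: [-12.5, -0.7, 11.3]
width: 30.7
gripper_force: 63.1
clock: 16.25
eef_pos: [534.7, -9.9, 20.2]
tool_rot: [-3.14, 0.014, 0.077]
force: [-15.6, -0.5, 16.9]
width: 30.7
gripper_force: 63.6
top z 43.335315169769174 expected 43.85475144310318 yaws [np.float64(0.16037726023949403), np.float64(-0.05324567539822129)] tool yaw 0.0770064097196661 width 23.87809061323061
axis y at tcp x -9.775640424469351 front x 626.5492591980009 axis y at front -4.795353474591231 tcp [534.72178324  -9.91165442  20.15475144]
line y at front -4.482256300951933 face rest x 609.7
```

View pics/w8.png

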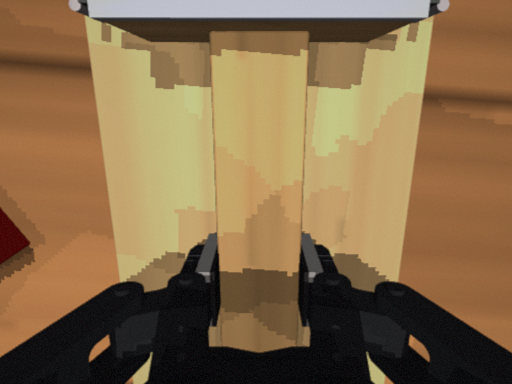

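```bash
cat > tilt.py <<'E'
from h import *
def tilt(p,w,st):
    y=st['eef_pos'][1]+.077*(w[...,0]-st['eef_pos'][0])-1.1
    m=(np.abs(w[...,1]-y)<12)&(w[...,0]>st['eef_pos'][0]+25)&(w[...,0]<st['eef_pos'][0]+86)&(np.abs(w[...,2]-st['eef_pos'][2]-23)<12)
    X=w[m]; a=np.polyfit(X[:,0]-st['eef_pos'][0],X[:,2],1)
    b=np.zeros(0)
    y2=np.abs(np.abs(w[...,1]-y)-40)<12
    m2=y2&(w[...,0]>st['eef_pos'][0]+25)&(w[...,0]<st['eef_pos'][0]+80)&(np.abs(w[...,2]-11)<8)
    bb=np.polyfit(w[m2][:,0]-st['eef_pos'][0],w[m2][:,2],1) if m2.sum()>100 else None
    print('batten slope',a,'bed slope',bb,m.sum(),m2.sum(),'pitch',st['tool_rot'][1],'F',st['force'])
if __name__=='__main__':
    for n in ['w6','w7','w8']: print(n); tilt(*pickle.load(open(n+'.pkl','rb')))
E
python3 tilt.py
```

```text
w6
batten slope [1.83229816e-03 4.72777408e+01] bed slope [1.23124555e-03 1.12627611e+01] 12256 13021 pitch -0.0012635971489181053 F [ 0.27317179  0.36874358 -1.25654362]
w7
batten slope [1.60028642e-03 4.32332261e+01] bed slope [1.79117725e-03 1.12347513e+01] 12386 13820 pitch 0.011001713761534804 F [-12.04886071   0.68424638  20.67840766]
w8
batten slope [5.74351769e-04 4.32865899e+01] bed slope [1.42097029e-03 1.12307799e+01] 12411 13880 pitch 0.014447669168993649 F [-15.57635884  -0.53152104  16.9072002 ]
```

```bash
python3 -m handwheel '[{"delta_pos":[0.3,0.02,0.05],"yaw":0},{"delta_pos":[0.3,0.02,0],"yaw":0},{"delta_pos":[0.2,0.02,0],"yaw":0},{"delta_pos":[0,0,0],"yaw":0},{"delta_pos":[0,0,0],"yaw":0},{"delta_pos":[0,0,0],"yaw":0}]'
python3 - <<'E'
import tilt; from h import *
st=status.read_state(); p=get_image('wrist'); w=cloud(p,st); tilt.tilt(p,w,st); t=get_image('scene'); save(t,'s1')
E
```

```text
clock: 16.8
eef_pos: [541.0, -9.4, 20.2]
tool_rot: [-3.14, 0.018, 0.077]
force: [-18.7, -1.4, 15.2]
width: 31.0
gripper_force: 63.5
batten slope [1.41609658e-03 4.32392551e+01] bed slope [1.06740002e-03 1.12556758e+01] 12407 13889 pitch 0.017742896350051218 F [-18.74443356  -1.35146956  15.20119293]
```

```bash
python3 -m handwheel '[{"delta_pos":[0.25,0.02,0.02],"yaw":0},{"delta_pos":[0.2,0.02,0],"yaw":0},{"delta_pos":[0,0,0],"yaw":0},{"delta_pos":[0,0,0],"yaw":0},{"delta_pos":[0,0,0],"yaw":0},{"delta_pos":[0,0,0],"yaw":0}]'
python3 - <<'E'
import tilt; from h import *
st=status.read_state(); p=get_image('wrist'); w=cloud(p,st); tilt.tilt(p,w,st); save(p,'w9')
m=(w[...,2]>55)&(w[...,2]<70)&(np.abs(w[...,1]+4)<60)&(w[...,0]>600)&(w[...,0]<690); v,u=np.nonzero(m); print(rect(rays(p,np.c_[u,v],63.3,st)))
ims=[]
for n in ['top','scene']:
    q=get_image(n); w=cloud(q)
    hsv=cv2.cvtColor(q['color'],cv2.COLOR_RGB2HSV)
    m=(w[...,2]>50)&(w[...,2]<76)&(np.abs(w[...,1]+4)<50)&(w[...,0]>600)&(w[...,0]<685)&(hsv[...,1]<60); v,u=np.nonzero(m); 
    if len(u): print(n,rect(rays(q,np.c_[u,v],63.5)))
    c=q['color'][100:200,190:290] if n=='top' else q['color'][195:275,225:325]
    ims.append(cv2.resize(c,(400,400),interpolation=cv2.INTER_CUBIC))
cv2.imwrite('pics/fin.png',np.hstack(ims)[:,:,::-1])
E
```

```text
clock: 17.4
eef_pos: [545.4, -9.1, 20.2]
tool_rot: [-3.14, 0.018, 0.077]
force: [-18.2, -0.4, 14.1]
width: 30.8
gripper_force: 63.4
batten slope [7.89726876e-04 4.32748311e+01] bed slope [1.19090563e-03 1.12607863e+01] 12449 13909 pitch 0.018136362005796824 F [-18.24089012  -0.35529747  14.13179537]
([636.2, -3.2, 88.0, 5.6], np.float64(-1.4942))
top ([677.4, 0.3, 52.6, 6.8], np.float64(-1.5346))
scene ([662.3, -1.0, 85.8, 59.1], np.float64(-1.5321))
```

View pics/fin.png

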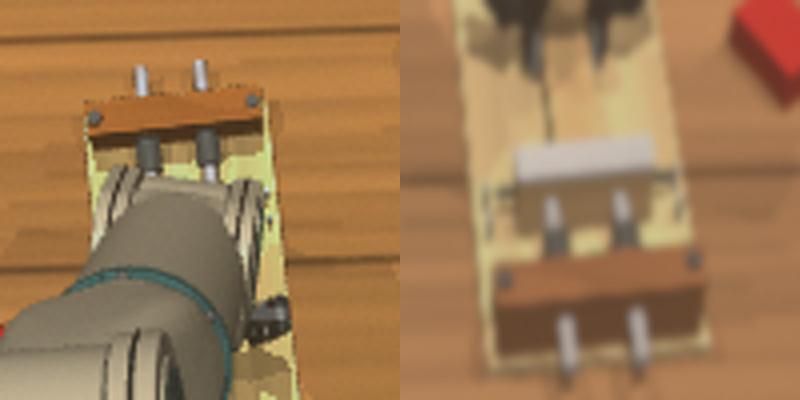

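```bash
python3 -m handwheel '[{"delta_pos":[0,0,0],"yaw":0},{"delta_pos":[0,0,0],"yaw":0},{"delta_pos":[0,0,0],"yaw":0},{"delta_pos":[0,0,0],"yaw":0},{"delta_pos":[0,0,0],"yaw":0},{"delta_pos":[0,0,0],"yaw":0},{"delta_pos":[0,0,0],"yaw":0},{"delta_pos":[0,0,0],"yaw":0}]'
python3 - <<'E'
import tilt; from h import *
st=status.read_state(); p=get_image('wrist'); w=cloud(p,st); tilt.tilt(p,w,st)
m=(w[...,2]>55)&(w[...,2]<70)&(np.abs(w[...,1]+4)<60)&(w[...,0]>600)&(w[...,0]<690); v,u=np.nonzero(m); print(rect(rays(p,np.c_[u,v],63.3,st)))
X=st['eef_pos']
m=(np.abs(w[...,2]-43.2)<6)&(w[...,0]>X[0]+30)&(w[...,0]<X[0]+80)&(np.abs(w[...,1]+5)<35); v,u=np.nonzero(m); r,a=rect(rays(p,np.c_[u,v],43.3,st)); print(r,a,'line y',-14.1+.076*(r[0]-500))
q=get_image('scene'); print(models.boxes_of(q,'offcut')[:2])
E
```

```text
clock: 18.22
eef_pos: [545.3, -9.1, 20.2]
tool_rot: [-3.14, 0.018, 0.077]
force: [-17.8, -0.7, 12.7]
width: 30.9
gripper_force: 63.4
batten slope [1.29664448e-03 4.32468129e+01] bed slope [7.50749646e-04 1.12647124e+01] 12424 13872 pitch 0.018160385407930635 F [-17.82057696  -0.7034928   12.70712432]
([636.1, -3.2, 88.0, 5.6], np.float64(-1.4942))
[600.1, -6.1, 52.6, 31.7] 0.0759 line y -6.492399999999998
[{'rect': [377.0, 193.9, 396.1, 213.1], 'score': 0.82}, {'rect': [307.0, 191.9, 333.3, 218.7], 'score': 0.81}]
```

Steady, square, centred (0.4 mm), flat, fence at about 24 mm, offcut in the box.

```bash
python3 -c "from cell import ctrl; print(ctrl.finish_job())"
```

```text
the job is handed in; nothing more can be done
None
```

The offcut is in the scrap box. The longest batten lies flat and square on the bed's centre line, still gripped and pressed against the fence at about 24 mm of travel, between the pins, and the job is handed in at about 18 s.

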